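Slide the carton past the spring stop

ROBOT

A 6-joint arm with a two-finger parallel gripper is mounted at the origin on the work surface. World frame = base frame: x ahead of the robot, y to its left, z up, the work surface at z = 0. Lengths are in m, angles in degrees, forces in N, time in s.
With the tool pointing down it reaches from about 0.275 to 0.725 m from the base axis. Payload 15.9 kg.
Tool frame: the origin (TCP) lies midway between the tips of the shut fingers; the grasp point (between the pads) lies bot.grip_depth behind it (bot.grip_depth is the distance from the TCP to the grasp point, in m); z points along the fingers, y is the line along which they close (so a half turn about z gives the same grasp; the last joint's range is limited). The gripper opens to 85 mm and grips with 20 to 120 N. Pads are 22 mm wide; open, the fingers measure 114 mm over their backs; the gripper's body (76 mm by 85 mm) begins 54 mm behind the grasp point. The pads swing forward as they close: fully open they stand 13 mm farther back than shut.
Start: joints at [72.938, 12.198, -1.971, 75.831, 0, 90], TCP at [0.147, 0.478, 0.231] pointing down, gripper open.
Joint ranges: [-170.91, 170.91], [-42.67, 98.43], [-65.05, 77.54], [-120.47, 116.71], [-90, 82.35], [-180, 180]. Speed limits (degrees/s): [108.29, 108.29, 136.94, 147.25, 180, 180].

INTERFACE

Orientations are given as [roll, pitch, yaw] about the fixed x, y, z axes, in that order (R = Rz(yaw) Ry(pitch) Rx(roll)).
In Python, from station import observe, imaging, bot gives the robot as it stands.
- The arm moves only by the shell command python3 -m inch 'ROWS' [FORCE]. ROWS is a JSON object of lists of equal length, an entry for each row: "delta_pos": the shift along the tool's x, y, z scaled (see below), a list of three; "twist": the turn, a rotation vector about the tool's x, y, z scaled (see below), a list of three; "fingers": the closure, from 0 (fully open) to 1 (shut). A call has 1 to 20 rows; each row shifts and turns the commanded pose from where the row before left it, along the tool's axes as they then stand; what a row does not reach is not made up. The controller multiplies each number of a shift by 0.1 m and each number of a turn by 180 degrees. A row lasts 1/10 s, in which the tool goes at most 50 mm and 8.59 degrees, less where a joint would pass 70% of its speed; a pose out of reach is approached as far as the arm can. A call with a number of a shift or a turn outside -1 to 1 is refused whole. A call with a gripper value outside its range is refused whole. The fingers move at their own pace and stop on an object; FORCE is the grip in N (left out, the last holds). Time passes only in rows, so rows that do not move let the fingers close. It gives the time, the measured TCP pose, the force, the opening and the grip force at its end, in the units of the state.
- observe(): the state, without advancing time (a new reading comes with each control period).
- imaging.camera(name): name is "side" or "top"; returns a dict with "image" (384x512x3 uint8, blue, green, red), "fx", "fy", "cx", "cy" (pixels), "world_from_camera" (4x4, takes a point from camera to world coordinates). Camera axes: x right, y down, z forward; pixel columns grow to the right and rows downward; lengths in m; the calibration is good to about 2 mm. A picture is of the moment at which its call begins. There is no depth.
- bot.sign_off(): hands the job in; it is judged then, once.
The state is a dict: "t": time; "joints": joint angles; "qd": joint speeds; "effort": joint torques, N m; "eef_pos": TCP position; "eef_rot": TCP orientation; "force": force on the tool from outside, world axes, zero at the start; "wrist_torque": the same for the moment, N m; "width": finger opening in m; "gripper_force": force on a finger pad.
Only numpy, scipy, OpenCV 4.12 (cv2) and the standard library are available. Lean on these libraries where they do the work, as an engineer would, in place of code of your own. Each camera call takes 0.05 s, during which the arm holds its last target. There are 200 camera calls.

TASK

On the packing counter, press the long spring-loaded release bar of the slide lane down with a fingertip so that its two stop pins sink, and keep it down while you push the flat carton along the lane, over the pins and up against the end plate. Then let the bar go, so that the pins spring up behind the carton. Only press and push: do not pick the carton up or tip it, do not let the pins up under it, and leave everything else where it is.

Things in the scene. Friction and masses are not known exactly. Their poses are not given: they have to be found in the camera images.
- lane: Fixed slide lane, 354 mm long: white deck 34 mm high between two aluminium rails 93 mm apart (tops at 48 mm). Origin on the counter under the pin line; +y is the way the carton travels (yaw within 0.45 of 0: towards the robot's left), x across. A 54 mm wide open slot runs down the middle, y = -220 to 122 mm, with the release bar in it. Plywood ledge with stock on its +x side.
- pin_line (a point): Point on the lane's centre line at deck height (34 mm), midway between the two stop pins; turns with the lane. Pins: steel, 10 mm across, at x = -36 and +36 mm, standing 8 mm above the deck when the bar is up.
- end_plate (a point): Middle of the face of the dark end plate, at deck height, 122 mm beyond the pin line along the lane's +y; the plate stands 24 mm above the deck.
- bar_face (a point): Point on top of the steel release bar, on the centre line, 160 mm before (-y of) the pin line; moves with the bar. The bar is a flat level strip 48 mm wide lying in the slot over its whole length (y = -217 to 119 mm), and can be pressed anywhere along it; when up, its face is 2 mm below the deck.
- bar (a joint): How far the release bar is pressed, 0 (up) to 0.012 m (bottomed). It stays level and carries both stop pins, which are flush with the deck at 0.008. Its spring takes about 4 N to start and 10 N at the bottom, and brings it up again when let go.
- carton: Closed flat cardboard carton, 90 mm (x, across the lane) by 100 mm (y, along it) by 32 mm high, 0.3 to 0.65 kg, lying on the deck between the rails and bridging the slot, at first just before the pins. Origin at the centre of its underside. A finger standing on the bar in the slot can push its rear (-y) face.
- bearing: Loose steel bearing ring, 48 mm across, 14 mm high, on the ledge. Leave alone. Origin at centre of underside.
- plugbox: Small white paper box 28 x 85 x 26 mm on the ledge. Leave alone. Origin at centre of underside.
- oilfilter: Blue oil filter, 72 mm across, 82 mm high, standing on the counter beyond the end plate. Leave alone. Origin at centre of underside.
- spraycan: Spray can, 62 mm across, 170 mm high, standing on the counter beyond the rear end of the lane. Leave alone. Origin at centre of underside.
- wrench: Steel wrench lying on the counter between the robot and the lane. Leave alone.
Not all that is in view belongs to the job. Leave any purple or turquoise look-alike of the carton alone.

How it is judged (in metres and radians):
On the way, in this order (a step that is already met when the one before it is completed fails the run):
1. the release bar is pressed with the carton still before the pins (value of joint bar above 0.0075 m and y of carton in the frame of lane below -0.045 m), for 0.1 s.
2. the carton is over the pins with the bar held down (value of joint bar above 0.0075 m and y of carton in the frame of lane between -0.02 and 0.045 m), for 0.1 s.
At the end, for the whole second after the job is handed in: The carton lies flat on the deck (3 mm, 0.05 rad), at rest, within 6 mm of the end plate, and the release bar is fully up (within 1.5 mm) with its pins standing behind the carton (y of carton in the frame of end_plate above -0.056 m and z of carton in the frame of end_plate between -0.003 and 0.003 m and angle between carton's own z axis and vertical below 0.05 rad and value of joint bar below 0.0015 m and linear speed of carton below 0.01 m/s); the robot touches nothing.
It fails at once if the carton is lifted off the deck (over 8 mm) (z of carton in the frame of lane above 0.042 m).
It fails at once if the carton is tipped (over 0.15 rad) (angle between carton's own z axis and vertical above 0.15 rad).
It fails at once if the pins are let up under the carton (value of joint bar below 0.0065 m and y of carton in the frame of lane between -0.04 and 0.04 m).
It fails at once if another thing on the counter is moved more than 20 mm (distance of any of bearing, plugbox, oilfilter, spraycan, wrench from where it was at the start of the episode above 0.02 m).
It also fails if it takes over 35 s, if anything falls off the work surface, if the arm or the gripper's body presses on something with over 40 N, if the wrist force passes 120 N, or if a joint passes its speed limit or range.

## Working session

There is one attempt and no reset: what is moved stays moved. The work goes in short steps, Python scripts to look and compute and a shell command to move; the robot and the scene stay as the last step left them, time stands still between calls to the robot, and variables do not carry over. Pictures are saved under pics/ and viewed, at most 10 in all, crops included, and the job is handed in when it is done.

```bash
mkdir -p pics; python3 - <<'E'
from station import observe, imaging, bot
import cv2
s=observe(); print(s['t'],s['eef_pos'],s['eef_rot'],s['width'],bot.grip_depth)
for n in('top','side'):
    c=imaging.camera(n); cv2.imwrite(f'pics/{n}0.png',c['image']); print(n,c['fx'],c['fy'],c['cx'],c['cy'],c['world_from_camera'])
E
```

```text
0.0 [0.1466157  0.47768644 0.2308185 ] [-1.79937657e+02 -1.28264463e-03  1.62935639e+02] 0.08547026792565111 0.0187
top 424.38063703816056 424.38063703816056 262.74794207040793 189.16531675568552 [[ 0.03564571 -0.97456628  0.22124636  0.36087277]
 [-0.99935613 -0.03385516  0.01188114  0.03430575]
 [-0.00408863 -0.22152741 -0.97514557  0.98514113]
 [ 0.          0.          0.          1.        ]]
side 456.15877169643295 456.15877169643295 251.12273686624678 190.18253961250576 [[ 0.96275965 -0.16146078  0.21685081  0.29748666]
 [-0.27029662 -0.55764153  0.78484117 -0.87035837]
 [-0.00579605 -0.81422745 -0.58051707  0.71967376]
 [ 0.          0.          0.          1.        ]]
```

View pics/top0.png

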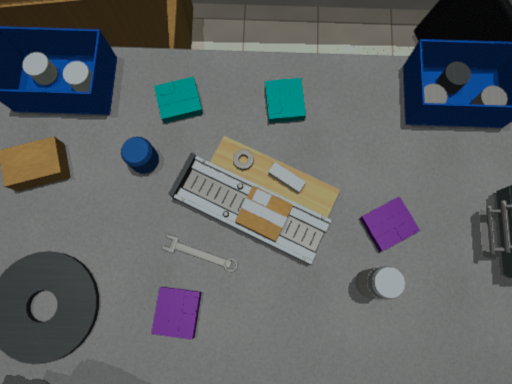

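View pics/side0.png

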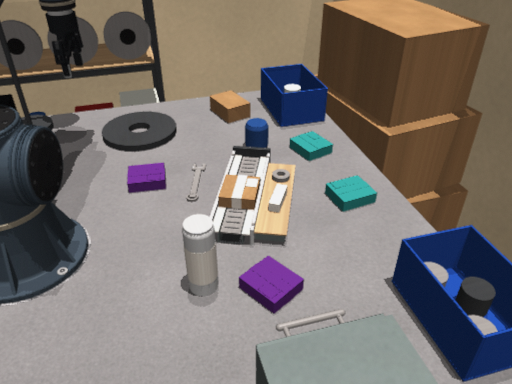

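The lane lies at about (250,208) in the top view. Things that could be taken for the carton:
- brown and white carton in the lane (265,213)
- turquoise (178,98) and (285,100)
- purple (390,224) and (177,312)
- brown block (32,163)

I choose the one in the lane. The bar is the ribbed strip along the lane's middle. I'll check with a close crop.

```bash
python3 - <<'E'
import cv2
i=cv2.imread('pics/top0.png')[130:270,160:350]
cv2.imwrite('pics/crop0.png',cv2.resize(i,None,fx=4.2,fy=4.2,interpolation=cv2.INTER_CUBIC))
E
```

```text
(no output)
```

View pics/crop0.png

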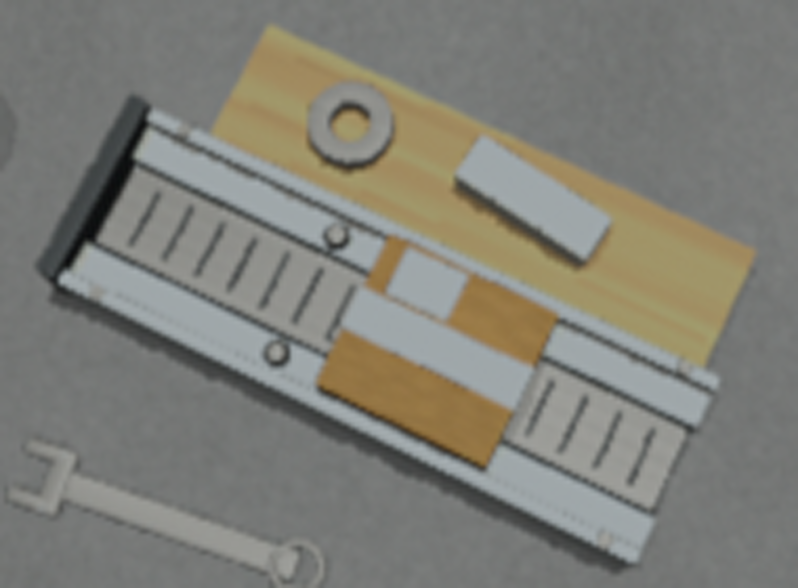

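The crop confirms it. The stop pins are at (337,235) and (276,352), and the carton's top corners are at (392,238), (556,318), (487,467) and (318,385). Bar is exposed behind the carton, at about (600,430).

```bash
cat > h.py <<'E'
import numpy as np
from station import imaging
def ray(c,u,v,z):
    T=np.array(c['world_from_camera']); d=T[:3,:3]@[(u-c['cx'])/c['fx'],(v-c['cy'])/c['fy'],1]
    return T[:3,3]+d*(z-T[2,3])/d[2]
E
python3 - <<'E'
from h import *
c=imaging.camera('top'); g=lambda u,v,z: ray(c,u/4.2+160-.4,v/4.2+130-.4,z)
a,b=g(337,235,.042),g(276,352,.042)   # +x pin, -x pin
print('pins',a,b,np.linalg.norm(a-b)); O=(a+b)/2
# rail outer edges long lines for yaw (top .048)
for p,q in(((150,110),(718,380)),((62,285),(637,560))):
    P,Q=g(*p,.048),g(*q,.048); d=P-Q; print('rail',np.linalg.norm(d),np.degrees(np.arctan2(-d[0],d[1])))
d=a-b; print('pinyaw',np.degrees(np.arctan2(d[1],d[0])))
R1,R2=g(718,380,.048),g(637,560,.048); F1,F2=g(150,110,.048),g(62,285,.048)
ax=(F1+F2-R1-R2);yaw=np.arctan2(-ax[0],ax[1]);print('yaw',np.degrees(yaw))
X=np.array([np.cos(yaw),np.sin(yaw)]);Y=np.array([-X[1],X[0]])
for n,p in dict(R1=R1,R2=R2,F1=F1,F2=F2,c1=g(392,238,.066),c2=g(556,318,.066),c3=g(487,467,.066),c4=g(318,385,.066),bear=g(350,123,.045),plug=g(535,200,.06)).items():
    print(n,X@(p-O)[:2],Y@(p-O)[:2])
print('O',O)
E
```

```text
pins [0.58149787 0.09839298 0.042     ] [0.51601253 0.1280028  0.042     ] 0.07186842682137816
rail 0.34119249761623194 -24.004117902682776
rail 0.33815141859951425 -23.5025599784489
pinyaw -24.330560814670406
yaw -23.75446155827289
R1 0.05185490781735517 -0.21846730339612558
R2 -0.05259233538135278 -0.21864140189129858
F1 0.053341589783712985 0.12272195523657721
F2 -0.05407901734771047 0.1195067485954294
c1 0.04264525189734393 -0.031091732179134263
c2 0.041304798905093976 -0.1274683202402703
c3 -0.04481085243159199 -0.1283505544894893
c4 -0.04458397587918196 -0.0309556804726512
bear 0.0951254023542915 0.02095029677611115
plug 0.09587854926395344 -0.09012917968033789
O [0.5487552  0.11319789 0.042     ]
```

```bash
python3 -m inch '{"delta_pos":[[0,0,0],[0,0,0],[0,0,0],[0,0,0],[0,0,0],[0,0,0],[0,0,0],[0,0,0],[0,0,0],[0,0,0],[0,0,0],[0,0,0],[0,0,0]],"twist":[[0,0,0.045],[0,0,0.045],[0,0,0.045],[0,0,0.045],[0,0,0.045],[0,0,0.045],[0,0,0.045],[0,0,0.045],[0,0,0.045],[0,0,0.045],[0,0,0.045],[0,0,0.043],[0,0,0]],"fingers":[1,1,1,1,1,1,1,1,1,1,1,1,1]}' 40
python3 - <<'E'
from h import *
c=imaging.camera('top'); p=ray(c,387,283,.17); O=np.array([.5488,.1132]); Y=np.array([.403,.915]);X=np.array([.915,-.403])
print('can',p,X@(p[:2]-O),Y@(p[:2]-O))
from station import observe
s=observe();e=s['eef_pos'];d=O-.168*Y-e[:2];print(e,s['eef_rot'],s['force'],s['width'])
w=np.radians(s['eef_rot'][2]);print('tool x,y',d@[np.cos(w),np.sin(w)],d@[np.sin(w),-np.cos(w)])
E
```

```text
t: 1.45
eef_pos: [0.1771, 0.4658, 0.2311]
eef_rot: [-178.5, 0.1, 68.3]
force: [-0.9, 0.4, -0.3]
width: 0.0001
gripper_force: 0.0
can [ 0.37374935 -0.19481594  0.17      ] -0.036040924409784174 -0.35237999495511524
[0.17620177 0.46617156 0.23110545] [-1.78532096e+02  5.93464184e-02  6.84248373e+01] [-0.30233414 -0.06398307  0.69770302] -0.00011446481547752972
tool x,y -0.35907455819134043 0.46985347520422577
```

```bash
python3 -m inch '{"delta_pos":[[-0.24,0.31,0],[-0.24,0.31,0],[-0.24,0.31,0],[-0.24,0.31,0],[-0.24,0.31,0],[-0.24,0.31,0],[-0.24,0.31,0],[-0.24,0.31,0],[-0.24,0.31,0],[-0.24,0.31,0],[-0.24,0.31,0],[-0.24,0.31,0],[-0.24,0.31,0],[-0.24,0.31,0],[-0.24,0.31,0],[0,0,0],[0,0,0],[0,0,0]],"twist":[[0,0,0],[0,0,0],[0,0,0],[0,0,0],[0,0,0],[0,0,0],[0,0,0],[0,0,0],[0,0,0],[0,0,0],[0,0,0],[0,0,0],[0,0,0],[0,0,0],[0,0,0],[0,0,0],[0,0,0],[0,0,0]],"fingers":[1,1,1,1,1,1,1,1,1,1,1,1,1,1,1,1,1,1]}' 
cat > where.py <<'E'
from h import *
from station import observe
O=np.array([.5488,.1132]); Y=np.array([.403,.915]);X=np.array([.915,-.403])
s=observe();e=s['eef_pos'];print('t',s['t'],'z',e[2],s['eef_rot'],'lane x,y',X@(e[:2]-O),Y@(e[:2]-O),s['force'])
E
python3 where.py
```

```text
t: 3.3
eef_pos: [0.4759, -0.0374, 0.2195]
eef_rot: [-178.5, 0.0, 68.6]
force: [-0.7, -0.0, 0.8]
width: -0.0
gripper_force: 0.0
t 3.3 z 0.21954793897383373 [-1.78509044e+02  2.60145775e-02  6.86156151e+01] lane x,y -0.006062772190630408 -0.167177567340184 [-0.697236   -0.0211297   0.75201594]
```

```bash
python3 -m inch '{"delta_pos":[[0,0.06,0],[0,0,0.3],[0,0,0.35],[0,0,0.35],[0,0,0.35],[0,0,0.2],[0,0,0],[0,0,0]],"twist":[[-0.008,0,0.013],[0,0,0],[0,0,0],[0,0,0],[0,0,0],[0,0,0],[0,0,0],[0,0,0]],"fingers":[1,1,1,1,1,1,1,1]}' 
python3 where.py
python3 - <<'E'
from h import *
import cv2
a=imaging.camera('top')['image'][150:280,190:350];b=imaging.camera('side')['image'][130:260,170:330]
cv2.imwrite('pics/p1.png',np.vstack([cv2.resize(x,(368,299),interpolation=2) for x in(a,b)]))
E
```

```text
t: 4.1
eef_pos: [0.4817, -0.0398, 0.0653]
eef_rot: [-180.0, 0.1, 66.3]
force: [0.5, -0.2, 0.9]
width: -0.0001
gripper_force: 0.0
t 4.1 z 0.06527197560402631 [-1.79987772e+02  5.47193608e-02  6.62964509e+01] lane x,y 0.00024382487523631798 -0.1670186440761827 [ 0.519083   -0.15192843  0.91293711]
```

View pics/p1.png

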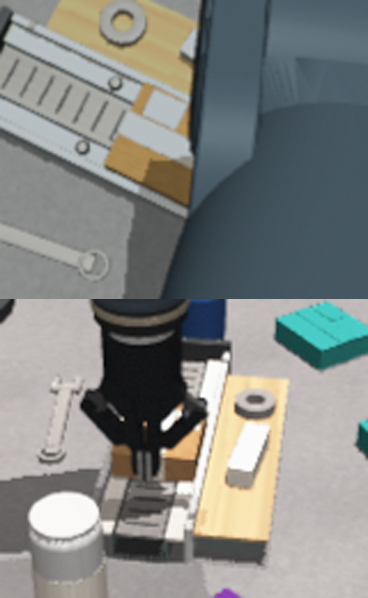

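The fingertip (side view, (147,475)) is centred over the ribbed bar, behind the carton, and the spray can is well clear. I'll press now.

```bash
python3 -m inch '{"delta_pos":[[0,0,0.15],[0,0,0.15],[0,0,0.05],[0,0,0.04],[0,0,0.03],[0,0,0],[0,0,0]],"twist":[[0,0,0],[0,0,0],[0,0,0],[0,0,0],[0,0,0],[0,0,0],[0,0,0]],"fingers":[1,1,1,1,1,1,1]}' 
python3 where.py
```

```text
t: 4.9
eef_pos: [0.4822, -0.0405, 0.0237]
eef_rot: [180.0, 0.0, 66.2]
force: [-3.3, 1.0, 7.6]
width: 0.0
gripper_force: 3.8
t 4.9 z 0.02370208428246872 [1.79964257e+02 2.91412469e-02 6.62293954e+01] lane x,y 0.0009705647481169478 -0.16746481369362592 [-3.2947728   1.04140337  7.58177848]
```

```bash
python3 -m inch '{"delta_pos":[[0,0,0.03],[0,0,0.02],[0,0,0],[0,0,0]],"twist":[[0,0,0],[0,0,0],[0,0,0],[0,0,0]],"fingers":[1,1,1,1]}' 
python3 where.py
```

```text
t: 5.3
eef_pos: [0.4823, -0.0405, 0.0197]
eef_rot: [179.9, 0.0, 66.2]
force: [-11.9, 1.9, 30.3]
width: 0.0001
gripper_force: 15.2
t 5.3 z 0.01970930107875121 [1.79921808e+02 1.64626766e-02 6.62282156e+01] lane x,y 0.0011278872219759462 -0.167435076182013 [-11.879692     1.92057779  30.31757625]
```

```bash
python3 -m inch '{"delta_pos":[[0,0,-0.01],[0.04,0,0],[0.05,0,0],[0.05,0,0],[0.05,0,0],[0.05,0,0],[0.05,0,0],[0.05,0,0],[0.05,0,0],[0.05,0,0],[0,0,0]],"twist":[[0,0,0],[0,0,0],[0,0,0],[0,0,0],[0,0,0],[0,0,0],[0,0,0],[0,0,0],[0,0,0],[0,0,0],[0,0,0]],"fingers":[1,1,1,1,1,1,1,1,1,1,1]}' 
python3 where.py
```

```text
t: 6.4
eef_pos: [0.5004, -0.0007, 0.02]
eef_rot: [179.9, 0.1, 66.2]
force: [-2.1, -5.3, 9.7]
width: 0.0002
gripper_force: 4.9
t 6.4 z 0.01996783048340568 [1.79883420e+02 1.06766441e-01 6.62119309e+01] lane x,y 0.0016423376230399838 -0.1237579039684142 [-2.05685377 -5.33536536  9.69269546]
```

```bash
python3 -m inch '{"delta_pos":[[0.05,0,0.003],[0.05,0,0],[0.05,0,0],[0.05,0,0],[0.05,0,0],[0.05,0,0],[0.05,0,0],[0.05,0,0],[0.05,0,0],[0.05,0,0],[0.05,0,0],[0.05,0,0],[0,0,0]],"twist":[[0,0,0],[0,0,0],[0,0,0],[0,0,0],[0,0,0],[0,0,0],[0,0,0],[0,0,0],[0,0,0],[0,0,0],[0,0,0],[0,0,0],[0,0,0]],"fingers":[1,1,1,1,1,1,1,1,1,1,1,1,1]}' 
python3 where.py
python3 - <<'E'
from h import *
import cv2
b=imaging.camera('side')['image'][120:260,170:330]
cv2.imwrite('pics/p2.png',cv2.resize(b,(640,560),interpolation=2))
E
```

```text
t: 7.7
eef_pos: [0.5246, 0.0537, 0.0199]
eef_rot: [179.9, 0.1, 66.2]
force: [-5.2, -9.6, 16.4]
width: -0.0003
gripper_force: 8.1
t 7.7 z 0.01994524061007849 [1.79852651e+02 1.40146647e-01 6.61899789e+01] lane x,y 0.001826676128601906 -0.06416400637879806 [-5.18081014 -9.64333609 16.41846062]
```

View pics/p2.png

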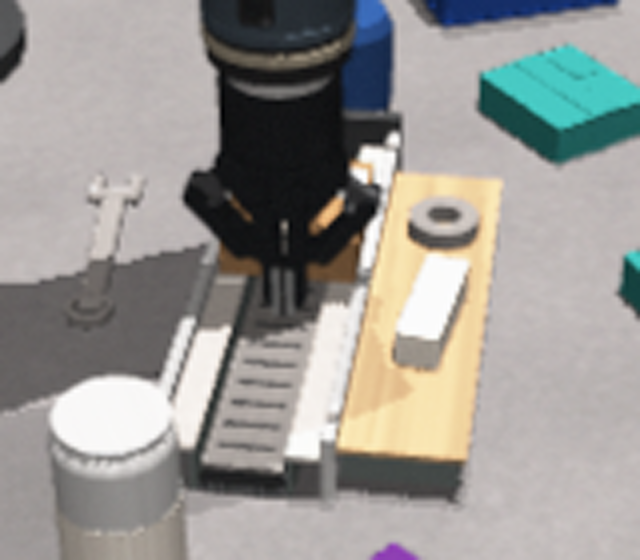

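The finger stands on the bar at (285,300), with the carton flat and moving ahead of it over the pins. Nothing else has been disturbed, so I continue.

```bash
python3 -m inch '{"delta_pos":[[0.05,0,0],[0.05,0,0],[0.05,0,0],[0.05,0,0],[0.05,0,0],[0.05,0,0],[0.05,0,0],[0.05,0,0],[0.05,0,0],[0.05,0,0],[0.05,0,0],[0.05,0,0],[0.05,0,0],[0,0,0]],"twist":[[0,0,0],[0,0,0],[0,0,0],[0,0,0],[0,0,0],[0,0,0],[0,0,0],[0,0,0],[0,0,0],[0,0,0],[0,0,0],[0,0,0],[0,0,0],[0,0,0]],"fingers":[1,1,1,1,1,1,1,1,1,1,1,1,1,1]}' 
python3 where.py
```

```text
t: 9.15
eef_pos: [0.5507, 0.1133, 0.02]
eef_rot: [179.9, 0.1, 66.2]
force: [-4.4, -10.0, 16.4]
width: 0.0001
gripper_force: 8.3
t 9.15 z 0.019956121009080913 [1.79861545e+02 1.23933814e-01 6.61876500e+01] lane x,y 0.0017497536643116844 0.0008523454406852975 [-4.35062624 -9.96422414 16.41042634]
```

```bash
python3 -m inch '{"delta_pos":[[0.03,0,0],[0.03,0,0],[0.02,0,0],[0,0,0]],"twist":[[0,0,0],[0,0,0],[0,0,0],[0,0,0]],"fingers":[1,1,1,1]}' 
python3 where.py
```

```text
t: 9.55
eef_pos: [0.5529, 0.1185, 0.0199]
eef_rot: [179.9, 0.4, 66.1]
force: [-12.2, -26.9, 25.7]
width: -0.0003
gripper_force: 10.1
t 9.55 z 0.01991997419100261 [179.85621587   0.35037407  66.11265851] lane x,y 0.0016689814957760079 0.006484785078603709 [-12.24892178 -26.92006873  25.67237098]
```

The horizontal force has jumped to 29 N, so the carton is against the plate. I'll ease back and lift.

```bash
python3 -m inch '{"delta_pos":[[-0.03,0,0],[-0.02,0,0],[0,0,-0.05],[0,0,-0.05],[0,0,-0.05],[0,0,-0.1],[0,0,-0.2],[0,0,-0.3],[0,0,-0.3],[0,0,-0.3],[-0.4,0,0],[-0.4,0,0],[-0.4,0,0],[-0.4,0,0],[-0.4,0,0],[0,0,0],[0,0,0]],"twist":[[0,0,0],[0,0,0],[0,0,0],[0,0,0],[0,0,0],[0,0,0],[0,0,0],[0,0,0],[0,0,0],[0,0,0],[0,0,0],[0,0,0],[0,0,0],[0,0,0],[0,0,0],[0,0,0],[0,0,0]],"fingers":[1,1,1,1,1,1,1,1,1,1,1,1,1,1,1,1,1]}' 
python3 where.py
python3 - <<'E'
from h import *
import cv2
a=imaging.camera('top')['image'][130:270,160:350];b=imaging.camera('side')['image'][120:260,170:330]
cv2.imwrite('pics/p3.png',np.hstack([cv2.resize(a,(420,400),interpolation=2),cv2.resize(b,(380,400),interpolation=2)]))
E
```

```text
t: 11.25
eef_pos: [0.4703, -0.0667, 0.1539]
eef_rot: [180.0, 0.0, 66.1]
force: [0.2, 0.1, -0.8]
width: 0.0003
gripper_force: 0.0
t 11.25 z 0.15391688039073304 [1.79993127e+02 4.73314640e-02 6.61154365e+01] lane x,y 0.0006804573200402905 -0.19622900690816455 [ 0.16492699  0.05956704 -0.7821228 ]
```

View pics/p3.png

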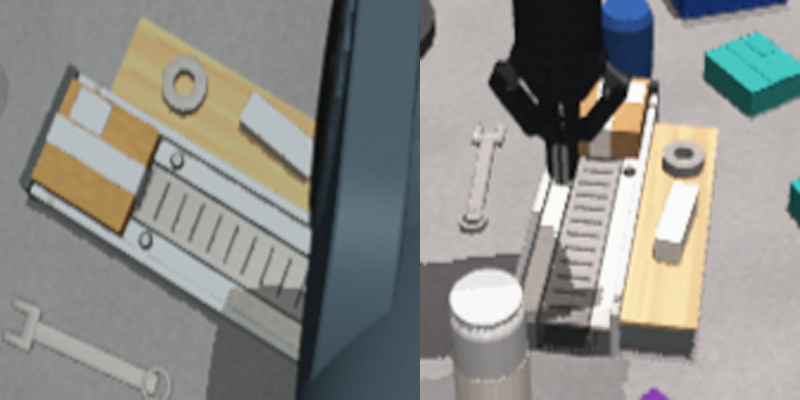

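The carton lies flat against the end plate, with its rear edge between (160,140) and (123,232). The pins are up behind it at (177,160) and (146,240). The bearing, plug box and wrench look unmoved, and the robot is clear, so I'm handing in.

```bash
python3 -c "
from station import bot; print(bot.sign_off())"
```

```text
the job is handed in; nothing more can be done
None
```

The job is handed in: the carton lies flat against the end plate, with the bar let go and both pins up behind it in the last pictures, and I saw nothing else on the counter moved; sign-off returned no verdict.

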